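# Slide a relay box home in the sloping labelling nest

## Task

Put the white relay box (the larger white cube with the wire tail) on the slippery sloping plate of the nest, underside flat on the plate, turned so that its wire tail points uphill, and let go so that it slides down fully home against both fences in the low corner. Leave the label roll and the glue bottle where they are.

Things in the scene. Friction and masses are not known exactly. Their poses are not given: they have to be found in the camera images.
- relay_centre (a point): Centre (29 mm above the underside) of the white relay box: 55 x 55 mm, 58 mm high, about 90 g, standing on the table; grip across either pair of faces. z: up; the edge towards (+x, +y) goes into the nest's corner; the wire tail leaves the other side, spreading 75 mm to -x and 60 mm to -y, low, and obstructs nothing. When home its axes are parallel to nest_plate's.
- relay_corner (a point): Lower end of the relay box's vertical edge towards its (+x, +y): at (+27.5, +27.5, -29) mm from relay_centre in the box's axes. It goes into the corner of the nest.
- nest_plate: Fixed slippery dark steel plate 185 x 185 x 6 mm, sloping 20 degrees down its diagonal; parts slide to the low corner. Origin: that corner on the upper face, 34 mm above the table. z: plate normal; plate spreads 177 mm to -x and -y (uphill). Bright fences 18 mm high, 8 thick, inner faces at x = 0 and y = 0, from 10 to 135 mm along the edges; other sides open, highest point 0.12 m above the table.
- label_roll: Bystander: roll of white labels lying flat, 54 mm across, 30 mm high. Origin at the centre of its underside.
- glue_bottle: Bystander: white glue bottle with a red nozzle, standing, 36 mm across, 100 mm high. Origin at the centre of its underside.
There are look-alikes about, which are no part of the job. Leave any brown or green look-alike of the part that bears relay_centre alone.

How it is judged (in metres and radians):
At the end, for the whole second after the job is handed in: The relay box stands on the sloping plate, released, upright on the plate and square to the fences within 10 degrees, its tail uphill, with the corner of its underside opposite the tail within 10 mm of the nest's locating corner (distance between relay_corner and nest_plate below 0.01 m and angle between the z axis of relay_centre and the z axis of nest_plate, either way round below 0.1745 rad and angle between the x axis of relay_centre and the x axis of nest_plate, either way round below 0.1745 rad and z of relay_centre in the frame of nest_plate above 0.02 m); the robot touches nothing.
It fails at once if the label roll is moved more than 30 mm (distance of label_roll from where it was at the start of the episode above 0.03 m).
It fails at once if the glue bottle is moved or knocked over (more than 30 mm) (distance of glue_bottle from where it was at the start of the episode above 0.03 m or angle between glue_bottle's own z axis and vertical above 0.5 rad).
It also fails if it takes over 35 s, if anything falls off the work surface, if the arm or the gripper's body presses on something with over 40 N, if the wrist force passes 120 N, or if a joint passes its speed limit or range.

## Robot

A 7-joint arm with a two-finger parallel gripper is mounted at the origin on a cart in front of the work surface, level with it; the furniture and walls round the work are solid. World frame = base frame: x ahead of the robot, y to its left, z up, the work surface at z = 0. Lengths are in mm, angles in rad, forces in N, time in s.
With the tool pointing down it reaches from about 425 to 875 mm from the base axis. Payload 4.7 kg.
Tool frame: the origin (TCP) lies at the very end of the fingers, on their centre line; the grasp point (between the pads) lies 19 mm behind it; z points along the fingers, y is the line along which they close (so a half turn about z gives the same grasp; the last joint's range is limited). The gripper opens to 85 mm and grips with 20 to 120 N. Pads are 22 mm wide; open, the fingers measure 114 mm over their backs; the gripper's body (76 mm by 85 mm) begins 54 mm behind the grasp point. The pads swing forward as they close: fully open they stand 13 mm farther back than shut.
Start: joints at [1.178, 0.321, -0.07, 1.45, 0.023, 1.371, -0.057], TCP at [257.17, -596.983, 231.349] pointing down, gripper open.
Joint ranges: [-2.86, 2.86], [-0.3, 2.09], [-1.38, 1.24], [0.06, 2.45], [-1.56, 4.7], [0.09, 2.05], [-2.69, 2.69]. Speed limits (rad/s): [2.57, 2.57, 3.14, 3.14, 3.14, 3.14, 3.14].

## Interface

Orientations are given as [roll, pitch, yaw] about the fixed x, y, z axes, in that order (R = Rz(yaw) Ry(pitch) Rx(roll)).
In Python, from rig import robot, eyes gives the robot as it stands.
- The arm moves only by the tool send_rows, never from a script. Its argument "moves" is one flat list of numbers, 6 for each row, row after row: the shift along the tool's x, y, z as a fraction of full scale, then the turn, a rotation vector about the tool's x, y, z as a fraction of full scale. A call has 1 to 5 rows; each row is the pose to reach, as a shift and turn from the pose commanded when the call began, along the tool's axes at that moment; what a row does not reach only later rows make up. Full scale, the value 1, is 25 cm for a shift and pi/2 rad for a turn. A row lasts 1/10 s, in which the tool goes at most 50 mm and 8.59 degrees, less where a joint would pass 70% of its speed; a pose out of reach is approached as far as the arm can. A call with a number of a shift or a turn outside -1 to 1 is refused whole. A call with a gripper value outside its range is refused whole. "gripper" is the gripper's target within -1 to 1 (shut at 1, half-way at 0, fully open at -1), set as the call begins (left out, the last holds). The fingers move at their own pace and stop on an object; the grip force is fixed at half the most. Time passes only in rows, so rows that repeat a pose let the fingers close. It gives the time, the measured TCP pose, the force, the opening and the grip force at its end, in the units of the state.
- robot.read_state(): the state, without advancing time (a new reading comes with each control period).
- eyes.read_camera(name): name is "scene" or "top" or "wrist"; returns the picture (420x560x3 uint8, blue, green, red); there is no depth.
- eyes.camera_model(name): a dict with "mtx" (3x3 intrinsics, pixels), "world_to_cam" (4x4, takes a point from world to camera coordinates); the wrist camera has in their place "mount" (4x4, takes a point from camera to tool coordinates, whose origin is the TCP and whose axes are the flange's). Camera axes: x right, y down, z forward; pixel columns grow to the right and rows downward; lengths in mm; the calibration is good to about 2 mm. A picture is of the moment at which its call begins: read the wrist's pose just before it. camera_model takes no time and is no camera call.
- robot.job_done(): hands the job in; it is judged then, once.
The state is a dict: "clock": time; "joint_pos": joint angles; "dq": joint speeds; "joint_torque": joint torques, N m; "tool_pos": TCP position; "tcp_rot": TCP orientation; "ft_force": force on the tool from outside, world axes, zero at the start; "wrist_torque": the same for the moment, N m; "opening": finger opening in mm; "grasp_force": force on a finger pad.
Only numpy, scipy, OpenCV 4.12 (cv2) and the standard library are available. Lean on these libraries where they do the work, as an engineer would, in place of code of your own. Each camera call takes 0.05 s, during which the arm holds its last target. There are 200 camera calls.

## Working session

There is one attempt and no reset: what is moved stays moved. The work goes in short steps, Python scripts to look and compute and a tool call to move; the robot and the scene stay as the last step left them, time stands still between calls to the robot, and variables do not carry over. Pictures are saved under pics/ and viewed, at most 10 in all, crops included, and the job is handed in when it is done.

Besides the shell and the picture viewer there is one more tool, called by a JSON object that holds its "api" and its "payload". send_rows: Moves the arm, as the interface text tells. Shift numbers are shares of 25 cm and turn numbers shares of pi/2 rad, none past 1 either way. Its arguments: {"type":"object","properties":{"moves":{"type":"array"},"gripper":{"type":"number"}},"required":["moves"]}

```bash
mkdir -p pics; ls
python3 - <<'E'
from rig import robot, eyes
import cv2,numpy as np
np.set_printoptions(precision=4,suppress=True)
for n in("scene","top"):
    cv2.imwrite(f"pics/{n}0.png",eyes.read_camera(n)); m=eyes.camera_model(n); print(n,m)
print(eyes.camera_model("wrist")); print(robot.read_state())
E
```

```text
pics
scene {'mtx': array([[521.1563,   0.    , 278.9442],
       [  0.    , 521.1563, 213.7363],
       [  0.    ,   0.    ,   1.    ]]), 'world_to_cam': array([[  -0.6534,   -0.757 ,    0.0093,  251.3715],
       [  -0.3745,    0.3125,   -0.873 ,  319.1234],
       [   0.6579,   -0.5739,   -0.4877, 1036.5809],
       [   0.    ,    0.    ,    0.    ,    1.    ]])}
top {'mtx': array([[401.5329,   0.    , 280.5522],
       [  0.    , 401.5329, 213.0035],
       [  0.    ,   0.    ,   1.    ]]), 'world_to_cam': array([[  -0.0138,   -0.9999,    0.0024, -132.2251],
       [  -0.9942,    0.0135,   -0.1064,  543.0596],
       [   0.1063,   -0.0039,   -0.9943,  866.2699],
       [   0.    ,    0.    ,    0.    ,    1.    ]])}
{'mtx': array([[361.7195,   0.    , 280.135 ],
       [  0.    , 361.7195, 218.8163],
       [  0.    ,   0.    ,   1.    ]]), 'mount': array([[   0.0006,   -0.9531,   -0.3027,   77.0917],
       [   1.    ,    0.0006,    0.    ,   -0.3253],
       [   0.0002,   -0.3027,    0.9531, -143.9028],
       [   0.    ,    0.    ,    0.    ,    1.    ]])}
{'clock': 0.1, 'joint_pos': array([ 1.1781,  0.3218, -0.0701,  1.4515,  0.0226,  1.3708, -0.0569]), 'dq': array([ 0.0001, -0.0019,  0.0004, -0.0025, -0.0006,  0.0004,  0.0003]), 'joint_torque': array([ -0.0003, -49.4877,  -0.3839, -31.5209,   0.0131,   0.0074,
        -0.    ]), 'tool_pos': array([ 256.9557, -596.5349,  230.3337]), 'tcp_rot': array([-3.1399,  0.0001,  0.4068]), 'ft_force': array([-0.6735, -0.6296,  0.7868]), 'wrist_torque': array([ 0.0035,  0.0084, -0.0266]), 'grasp_force': 0.0, 'opening': 85.4949091277179}
```

View pics/scene0.png

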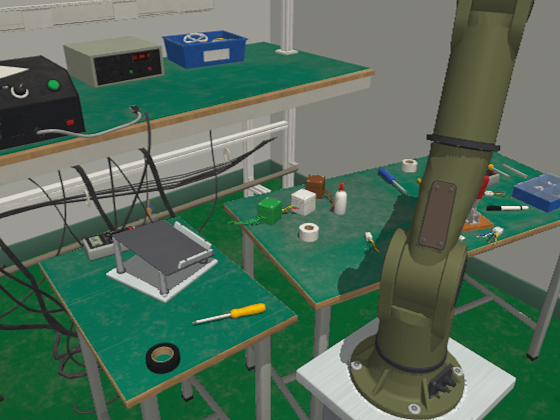

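View pics/top0.png

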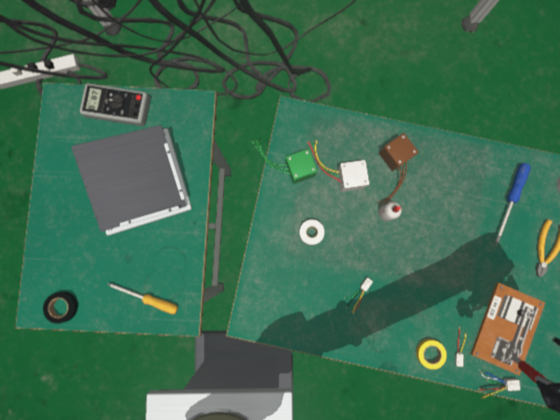

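Top view candidates: the large white cube (354,174), with small white connectors at (366,285), (460,360) and (513,385), the white roll at (312,232), green cube at (301,165) and brown cube at (398,151). By the description the choice is the cube at (354,174). The nest is at (132,180), with its fences along the right and bottom sides. Next I'll check it in one close crop.

Run:
```python
import cv2,numpy as np
t=cv2.imread("pics/top0.png")
a=cv2.resize(t[120:220,285:419],None,fx=5.9,fy=5.9,interpolation=cv2.INTER_CUBIC)
cv2.imwrite("pics/cropbox.png",a)
b=cv2.resize(t[120:240,65:205],None,fx=5,fy=5,interpolation=cv2.INTER_CUBIC)
cv2.imwrite("pics/cropnest.png",b)
```

```text
(no output)
```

View pics/cropbox.png

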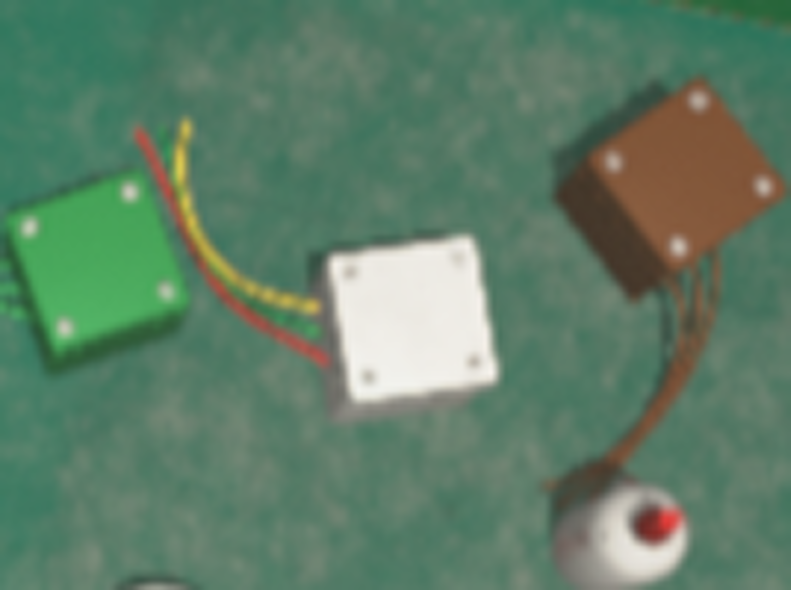

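View pics/cropnest.png

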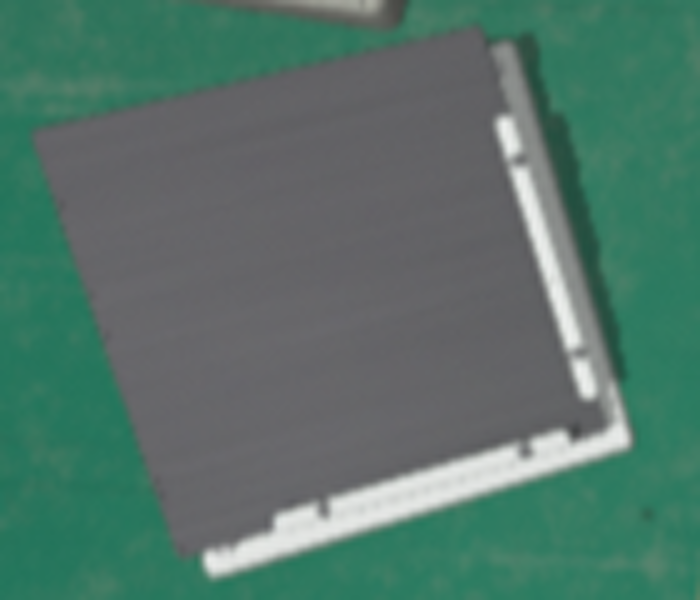

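The crop shows the white cube with its tail leaving the left side (red and yellow wires, end near (140,125)). The corner opposite the tail is at crop (497,380). On the nest, the low corner is at crop (600,430) and the uphill corner at (38,132). I'll fit both poses.

```bash
cat > h.py <<'E'
import numpy as np,cv2
from scipy.optimize import least_squares
from scipy.spatial.transform import Rotation as Ro
from rig import robot,eyes
np.set_printoptions(precision=3,suppress=True)
def proj(n,P):
    m=eyes.camera_model(n);W=m["world_to_cam"];c=np.asarray(P)@W[:3,:3].T+W[:3,3];p=c@m["mtx"].T
    return p[:,:2]/p[:,2:]
tilt=Ro.from_rotvec(np.radians(20)*np.array([-1,1,0])/2**.5)
def nestR(yaw): return Ro.from_euler('z',yaw)*tilt
def nestP(q,L): return nestR(q[2]).apply(L)+[q[0],q[1],34]
def boxP(q,L): return Ro.from_euler('z',q[2]).apply(L)+[q[0],q[1],29]
NL=np.array([[-177,-177,0],[-177,8,0],[8,-177,0],[-135,4,18],[-10,4,18],[4,-135,18],[4,-10,18.]])
BL=np.array([[-27.5,-27.5,29],[-27.5,27.5,29],[27.5,27.5,29],[27.5,-27.5,29.]])
E
python3 - <<'E'
from h import *
N=np.array([[38,132],[482,28],[180,553],[507,118],[590,397],[278,520],[570,435]])/5+[65,120]
B=np.array([[327,255],[473,237],[497,380],[352,403]])/5.9+[285,120]
rn=least_squares(lambda q:(proj("top",nestP(q,NL))-N).ravel(),[450,250,3.4],x_scale=[10,10,.1])
rb=least_squares(lambda q:(proj("top",boxP(q,BL))-B).ravel(),[650,-300,3.3],x_scale=[10,10,.1])
for r in(rn,rb): print(r.x,r.fun.reshape(-1,2))
np.save("q.npy",[rn.x,rb.x])
im=cv2.imread("pics/scene0.png");im=cv2.resize(im[150:310,80:360],None,fx=2.8,fy=2.8,interpolation=cv2.INTER_CUBIC)
for p in np.r_[proj("scene",nestP(rn.x,NL)),proj("scene",boxP(rb.x,BL))]:
    print(p); cv2.circle(im,tuple(int(v) for v in (p-[80,150])*2.8),2,(0,0,255),-1)
cv2.imwrite("pics/chk.png",im)
E
```

```text
[563.624  77.683   3.431] [[-1.059 -0.876]
 [ 0.723 -0.946]
 [-0.066  1.052]
 [ 0.009 -0.383]
 [ 0.658  0.036]
 [-0.402  0.606]
 [ 0.226  0.43 ]]
[ 621.494 -302.834    3.272] [[ 0.001  0.287]
 [ 0.047 -0.183]
 [ 0.164  0.111]
 [-0.211 -0.216]]
[111.641 234.683]
[163.87  219.352]
[166.881 275.025]
[175.899 221.618]
[211.118 245.35 ]
[179.753 262.734]
[211.922 249.462]
[290.843 194.667]
[302.326 188.767]
[316.215 194.221]
[304.819 200.368]
```

View pics/chk.png

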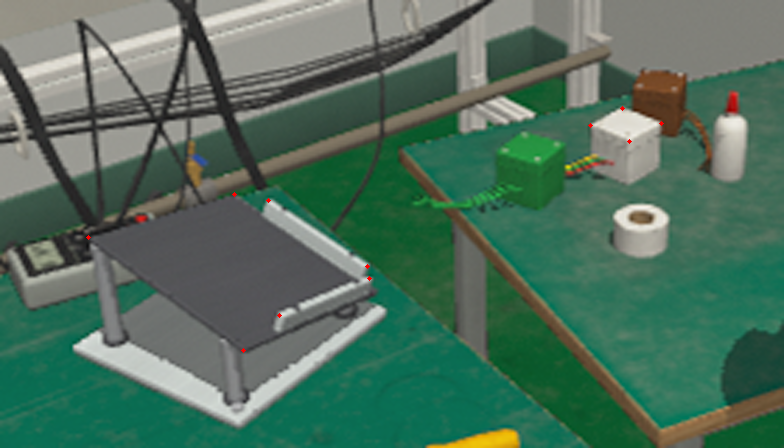

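The overlay matches the scene picture: red dots fall on the cube corners near (591,125) to (660,124), and on the plate and fence ends. Next I'll work out the moves.

```bash
cat >> h.py <<'E'
def frac(pos,R,cp=None,cR=None):
    s=robot.read_state()
    cp=s["tool_pos"] if cp is None else cp; cR=Ro.from_euler('xyz',s["tcp_rot"]) if cR is None else cR
    return np.r_[cR.inv().apply(np.asarray(pos)-cp)/250,(cR.inv()*R).as_rotvec()/(np.pi/2)]
q_n,q_b=np.load("q.npy") 
Rdown=lambda yaw:Ro.from_euler('xyz',[np.pi,0,yaw])
Rg=Rdown(q_b[2]-np.pi)
Rn=nestR(q_n[2])
Rp=Rn*Ro.from_euler('z',np.pi)*Ro.from_euler('x',np.pi)   # tool z = -plate z, tool x = -nest x
def place(d,gap,h=42): # TCP pose with box d from fences, gap over plate, grasp point h over underside
    return Rn.apply([-27.5-d,-27.5-d,gap+h-19])+[q_n[0],q_n[1],34]
E
python3 - <<'E'
from h import *
m=eyes.camera_model("top");W=m["world_to_cam"]
def ray(u,v,z):
    d=W[:3,:3].T@np.linalg.solve(m["mtx"],[u,v,1]);c=-W[:3,:3].T@W[:3,3];return c+d*(z-c[2])/d[2]
print("bottle",ray(396.5,208.5,100),"brown",ray(398,151,58),"green",ray(301,164,58))
p1=[620,-303,150]
print(frac(p1,Rg)); print("place",place(10,2),Rp.as_euler('xyz'),Rp.as_matrix())
E
```

```text
bottle [ 539.689 -377.92   100.   ] brown [ 671.493 -399.272   58.   ] green [ 645.244 -185.745   58.   ]
[ 1.798 -0.503  0.322 -0.001  0.     0.176]
place [583.269 113.993  75.631] [-2.89  -0.244  0.258] [[ 0.938  0.306  0.163]
 [ 0.248 -0.921  0.301]
 [ 0.242 -0.242 -0.94 ]]
```

{"api": "send_rows", "payload": {"moves": [0.9,-0.25,0.1,0,0,0.176,0.9,-0.25,0.1,0,0,0.176,0.9,-0.25,0.1,0,0,0.176,0.9,-0.25,0.1,0,0,0.176,0.9,-0.25,0.1,0,0,0.176], "gripper": -1}}

```text
clock: 0.6
tool_pos: [442.0, -446.9, 205.5]
tcp_rot: [-3.14, -0.001, 0.134]
ft_force: [0.1, 0.2, 0.5]
opening: 85.6
grasp_force: 0.0
```

```bash
python3 -c "
from h import *
s=robot.read_state();print(s['clock'],s['tool_pos'],s['tcp_rot'],frac([620,-303,150],Rg))"
```

```text
0.6 [ 441.969 -446.913  205.488] [-3.14  -0.001  0.134] [ 0.782 -0.475  0.223 -0.001 -0.     0.002]
```

{"api": "send_rows", "payload": {"moves": [0.78,-0.47,0.22,0,0,0,0.78,-0.47,0.22,0,0,0,0.78,-0.47,0.22,0,0,0,0.78,-0.47,0.22,0,0,0,0.78,-0.47,0.22,0,0,0]}}

```text
clock: 1.1
tool_pos: [619.4, -304.3, 149.7]
tcp_rot: [-3.139, 0.0, 0.134]
ft_force: [0.5, -0.9, -0.6]
opening: 85.3
grasp_force: 0.0
```

{"api": "send_rows", "payload": {"moves": [0,0,0,0,0,0,0,0,0,0,0,0]}}

```text
clock: 1.3
tool_pos: [617.2, -307.5, 150.1]
tcp_rot: [-3.141, 0.002, 0.133]
ft_force: [0.4, -0.6, -0.0]
opening: 85.6
grasp_force: 0.0
```

```bash
python3 -c "
from h import *
s=robot.read_state();print(s['clock'],s['tool_pos'],s['tcp_rot'],frac([620.5,-303,23],Rg))
im=eyes.read_camera('wrist')
m=eyes.camera_model('wrist');M=m['mount'];R=Ro.from_euler('xyz',s['tcp_rot'])
P=boxP(q_b,np.r_[BL,[[27.5,27.5,-29],[27.5,-27.5,-29]]]);t=R.inv().apply(P-s['tool_pos']);c=(t-M[:3,3])@M[:3,:3];p=c@m['mtx'].T
for x in p[:,:2]/p[:,2:]: print(x);cv2.circle(im,tuple(int(v) for v in x),2,(0,0,255),-1)
cv2.imwrite('pics/w1.png',im)"
```

```text
1.3 [ 617.231 -307.53   150.145] [-3.141  0.002  0.133] [ 0.016 -0.016  0.509 -0.001  0.001  0.002]
[232.768 174.615]
[316.22 174.9 ]
[313.6   252.057]
[235.626 251.787]
[307.728 225.56 ]
[243.632 225.339]
```

View pics/w1.png

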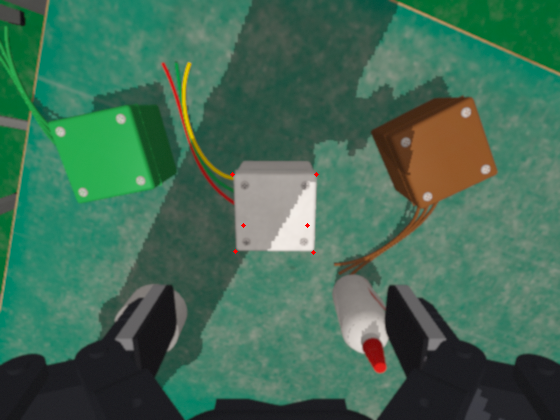

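The wrist view agrees: dots lie on the white box's top face, (235,175) to (314,252), with both fingers clear. I'll descend and grip.

{"api": "send_rows", "payload": {"moves": [0.016,-0.016,0.15,0,0,0,0.016,-0.016,0.3,0,0,0,0.016,-0.016,0.42,0,0,0,0.016,-0.016,0.51,0,0,0,0.016,-0.016,0.51,0,0,0]}}

```text
clock: 1.85
tool_pos: [616.3, -305.6, 20.0]
tcp_rot: [-3.139, 0.007, 0.127]
ft_force: [-0.5, 0.0, 0.5]
opening: 85.6
grasp_force: 0.0
```

{"api": "send_rows", "payload": {"moves": [0,0,0,0,0,0,0,0,0,0,0,0,0,0,0,0,0,0,0,0,0,0,0,0,0,0,0,0,0,0], "gripper": 1}}

```text
clock: 2.35
tool_pos: [622.1, -305.4, 26.6]
tcp_rot: [3.139, -0.003, 0.13]
ft_force: [-0.5, -1.2, 7.5]
opening: 54.2
grasp_force: 65.2
```

{"api": "send_rows", "payload": {"moves": [0,0,0,0,0,0,0,0,0,0,0,0,0,0,0,0,0,0]}}

```text
clock: 2.65
tool_pos: [622.1, -305.4, 26.6]
tcp_rot: [3.139, -0.003, 0.13]
ft_force: [0.5, 0.0, 6.1]
opening: 54.2
grasp_force: 65.2
```

{"api": "send_rows", "payload": {"moves": [0,0,-0.1,0,0,0,0,0,-0.25,0,0,0,0,0,-0.4,0,0,0,0,0,-0.55,0,0,0,0,0,-0.68,0,0,0]}}

```text
clock: 3.15
tool_pos: [620.8, -304.2, 196.5]
tcp_rot: [3.141, -0.001, 0.131]
ft_force: [0.7, -0.8, -0.1]
opening: 54.4
grasp_force: 64.5
```

{"api": "send_rows", "payload": {"moves": [0,0,0,0,0,0,0,0,0,0,0,0]}}

```text
clock: 3.35
tool_pos: [620.9, -304.3, 195.0]
tcp_rot: [3.14, -0.002, 0.13]
ft_force: [-0.2, -1.1, -2.1]
opening: 54.3
grasp_force: 64.5
```

```bash
python3 -c "
from h import *
s=robot.read_state();print(s['clock'],s['tool_pos'],s['tcp_rot'],s['ft_force'],s['opening'])
p=place(10,2,45.6);print(p,place(10,80,45.6));p[2]=190
print(frac(p,Rp));p[1]-=150;print(frac(p,Rg))"
```

```text
3.35 [ 620.935 -304.275  194.989] [ 3.14  -0.002  0.13 ] [-0.218 -1.061 -2.097] 54.279087978048814
[582.683 112.91   79.014] [569.989  89.447 152.31 ]
[ 0.065 -1.674  0.018  0.17   0.143 -0.1  ]
[-0.013 -1.08   0.019  0.001 -0.001  0.   ]
```

{"api": "send_rows", "payload": {"moves": [0.0,-0.12,0,0,0,0,0.0,-0.3,0,0,0,0,0.0,-0.48,0,0,0,0,0,-0.66,0,0,0,0,0,-0.84,0,0,0,0]}}

```text
clock: 3.85
tool_pos: [591.6, -94.2, 191.7]
tcp_rot: [-3.141, 0.003, 0.13]
ft_force: [1.1, 0.8, -1.2]
opening: 53.9
grasp_force: 64.5
```

```bash
python3 -c "
from h import *
s=robot.read_state();print(s['clock'],s['tool_pos'],s['tcp_rot'],s['ft_force'],s['opening'])
p=place(10,2,45.6);p[2]=190
print(frac(p,Rp))"
```

```text
3.85 [591.614 -94.166 191.743] [-3.141  0.003  0.13 ] [ 1.055  0.753 -1.209] 53.92401278728048
[ 0.072 -0.826  0.007  0.169  0.146 -0.101]
```

{"api": "send_rows", "payload": {"moves": [0.015,-0.18,0,0.034,0.029,-0.02,0.03,-0.36,0,0.068,0.058,-0.04,0.045,-0.54,0,0.1,0.088,-0.06,0.06,-0.72,0,0.136,0.117,-0.08,0.072,-0.826,0,0.169,0.145,-0.1]}}

```text
clock: 4.35
tool_pos: [582.0, 115.7, 192.3]
tcp_rot: [-2.886, -0.244, 0.263]
ft_force: [-0.6, -0.4, -0.4]
opening: 54.4
grasp_force: 64.5
```

{"api": "send_rows", "payload": {"moves": [0,0,0,0,0,0,0,0,0,0,0,0,0,0,0,0,0,0]}}

```text
clock: 4.65
tool_pos: [584.5, 109.3, 193.2]
tcp_rot: [-2.891, -0.244, 0.256]
ft_force: [0.2, -0.8, -2.1]
opening: 54.3
grasp_force: 64.5
```

```bash
python3 -c "
from h import *
s=robot.read_state();print(s['clock'],s['tool_pos'],s['tcp_rot'],s['ft_force'],s['opening'])
for g in(15,2): print(frac(place(10,g,45.6),Rp))
cv2.imwrite('pics/s2.png',cv2.resize(eyes.read_camera('scene')[100:320,60:340],None,fx=2.7,fy=2.7))"
```

```text
4.65 [584.523 109.316 193.157] [-2.891 -0.244  0.256] [ 0.195 -0.778 -2.073] 54.27796413173137
[-0.114  0.094  0.38   0.001 -0.    -0.002]
[-0.114  0.094  0.432  0.001 -0.    -0.002]
```

View pics/s2.png

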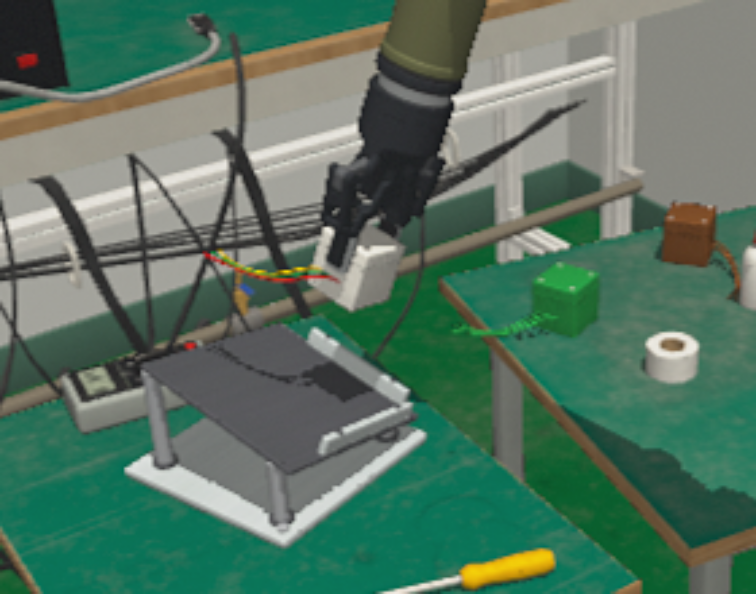

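The box is held square over the plate near (355,265), with its tail pointing uphill. I'll lower it along the plate normal.

{"api": "send_rows", "payload": {"moves": [-0.06,0.05,0.1,0,0,0,-0.114,0.094,0.2,0,0,0,-0.114,0.094,0.28,0,0,0,-0.114,0.094,0.34,0,0,0,-0.114,0.094,0.38,0,0,0]}}

```text
clock: 5.2
tool_pos: [580.2, 110.2, 90.6]
tcp_rot: [-2.89, -0.244, 0.257]
ft_force: [-0.2, 1.0, -1.0]
opening: 54.2
grasp_force: 64.5
```

{"api": "send_rows", "payload": {"moves": [0,0,0,0,0,0,0,0,0,0,0,0,0,0,0,0,0,0]}}

```text
clock: 5.5
tool_pos: [581.1, 110.5, 92.9]
tcp_rot: [-2.891, -0.247, 0.258]
ft_force: [-0.1, 0.6, -0.6]
opening: 54.3
grasp_force: 64.5
```

```bash
python3 -c "
from h import *
s=robot.read_state();print(s['clock'],s['tool_pos'],s['tcp_rot'],s['ft_force'],s['opening'])
for g in(4,1): print(frac(place(10,g,45.6),Rp))"
```

```text
5.5 [581.133 110.538  92.916] [-2.891 -0.247  0.258] [-0.1    0.578 -0.559] 54.310585217603204
[-0.005  0.007  0.048  0.001 -0.002 -0.   ]
[-0.005  0.007  0.06   0.001 -0.002 -0.   ]
```

Now lower gently until contact.

{"api": "send_rows", "payload": {"moves": [0,0.004,0.02,0,0,0,0,0.004,0.04,0,0,0,0,0.004,0.05,0,0,0,0,0.004,0.056,0,0,0,0,0.004,0.056,0,0,0]}}

```text
clock: 6.0
tool_pos: [582.7, 114.4, 78.2]
tcp_rot: [-2.89, -0.245, 0.258]
ft_force: [0.6, 0.2, -0.7]
opening: 54.6
grasp_force: 64.5
```

{"api": "send_rows", "payload": {"moves": [0,0,0.004,0,0,0,0,0,0.008,0,0,0,0,0,0.008,0,0,0]}}

```text
clock: 6.3
tool_pos: [583.8, 114.6, 77.4]
tcp_rot: [-2.891, -0.246, 0.258]
ft_force: [-1.8, -1.6, 3.3]
opening: 54.0
grasp_force: 64.8
```

{"api": "send_rows", "payload": {"moves": [0,0,0,0,0,0,0,0,0,0,0,0,0,0,0,0,0,0,0,0,0,0,0,0,0,0,0,0,0,0], "gripper": -1}}

```text
clock: 6.8
tool_pos: [583.2, 114.9, 76.6]
tcp_rot: [-2.89, -0.245, 0.258]
ft_force: [-0.4, 0.5, -0.4]
opening: 85.4
grasp_force: 0.0
```

{"api": "send_rows", "payload": {"moves": [0,0,0,0,0,0,0,0,0,0,0,0,0,0,0,0,0,0,0,0,0,0,0,0,0,0,0,0,0,0]}}

```text
clock: 7.3
tool_pos: [583.3, 114.8, 76.7]
tcp_rot: [-2.89, -0.245, 0.258]
ft_force: [0.5, 1.2, -0.5]
opening: 85.1
grasp_force: 0.0
```

{"api": "send_rows", "payload": {"moves": [0,0,-0.08,0,0,0,0,0,-0.2,0,0,0,0,0,-0.35,0,0,0,0,0,-0.5,0,0,0,0,0,-0.5,0,0,0]}}

```text
clock: 7.8
tool_pos: [565.9, 75.3, 199.7]
tcp_rot: [-2.895, -0.254, 0.256]
ft_force: [0.6, -0.1, -0.6]
opening: 85.1
grasp_force: 0.0
```

```bash
python3 -c "
from h import *
s=robot.read_state();print(s['clock'],s['tool_pos'],s['ft_force'],s['opening'])
Q=nestP(q_n,BL+[-27.5,-27.5,29])
print(proj('scene',Q),proj('top',Q))
def mk(n,y,x,h,w,f):
    im=cv2.resize(eyes.read_camera(n)[y:y+h,x:x+w],None,fx=f,fy=f,interpolation=cv2.INTER_CUBIC)
    for p in proj(n,Q): cv2.circle(im,tuple(int(v) for v in (p-[x,y])*f),2,(0,0,255),-1)
    return im
a=mk('scene',180,100,120,130,3.05);b=mk('top',120,65,120,130,3.05)
cv2.imwrite('pics/end.png',np.hstack([a,b]))"
```

```text
7.8 [565.887  75.346 199.692] [ 0.609 -0.051 -0.639] 85.06392664433245
[[187.85  228.599]
 [201.577 224.004]
 [217.72  234.66 ]
 [204.371 239.715]] [[150.017 186.823]
 [176.809 179.561]
 [184.643 205.073]
 [158.251 212.739]]
```

View pics/end.png

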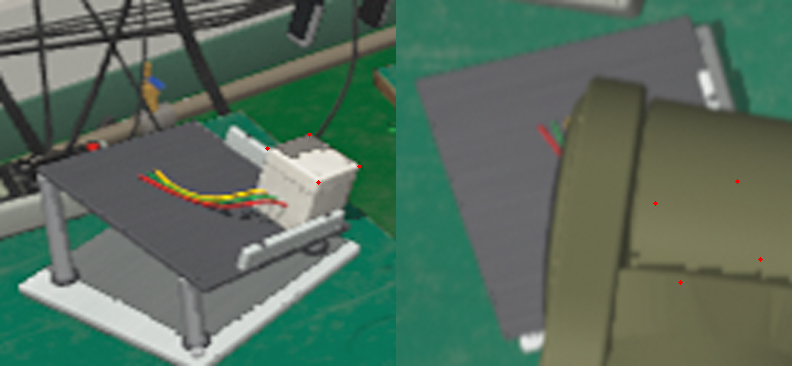

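The box is in the low corner, near its predicted home corners (268,148) to (360,166). I'll move the arm aside and check more closely from above.

{"api": "send_rows", "payload": {"moves": [0,0.18,-0.04,0,0,0,0,0.36,-0.08,0,0,0,0,0.54,-0.1,0,0,0,0,0.72,-0.1,0,0,0,0,0.9,-0.1,0,0,0]}}

```text
clock: 8.4
tool_pos: [627.1, -138.2, 160.9]
tcp_rot: [-2.889, -0.243, 0.259]
ft_force: [1.0, -0.1, 0.4]
opening: 85.3
grasp_force: 0.0
```

{"api": "send_rows", "payload": {"moves": [0,0,0,0,0,0,0,0,0,0,0,0]}}

```text
clock: 8.6
tool_pos: [626.4, -137.7, 160.4]
tcp_rot: [-2.887, -0.242, 0.256]
ft_force: [-0.8, 1.0, 0.3]
opening: 85.3
grasp_force: 0.0
```

```bash
python3 -c "
from h import *
print(robot.read_state()['tool_pos'])
Q=nestP(q_n,BL+[-27.5,-27.5,29])
def mk(n,y,x,h,w,f):
    im=cv2.resize(eyes.read_camera(n)[y:y+h,x:x+w],None,fx=f,fy=f,interpolation=cv2.INTER_CUBIC)
    for p in proj(n,Q): cv2.circle(im,tuple(int(v) for v in (p-[x,y])*f),2,(0,0,255),-1)
    return im
a=mk('scene',205,170,65,56,7);b=mk('top',165,140,65,56,7)
cv2.imwrite('pics/end2.png',np.hstack([a,b]))"
```

```text
[ 626.404 -137.716  160.394]
```

View pics/end2.png

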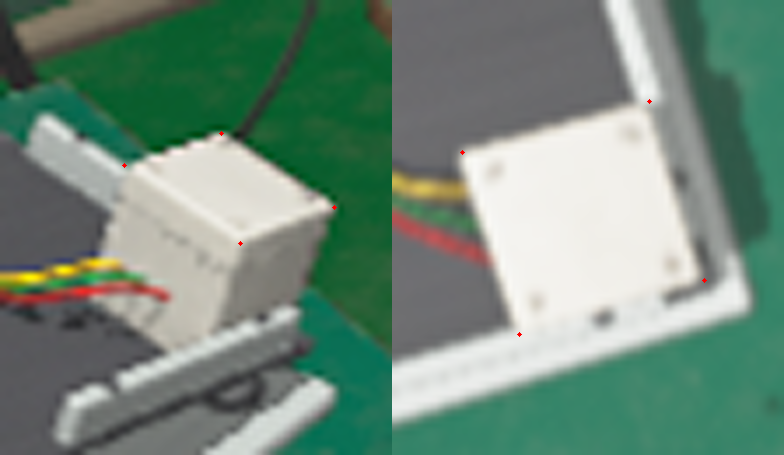

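The box's top corners lie within about 1 px of the predicted home corners in both views. It sits square and against both fences, with the tail uphill.

```bash
python3 -c "
from rig import robot
print(robot.job_done())"
```

```text
the job is handed in; nothing more can be done
None
```

The relay box is home on the sloping plate, against both fences with its tail uphill, and I've handed the job in; the label roll and glue bottle were not touched, and the clock read about 9 s.

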